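# Turn the grater plate over on its stand

### The job

The reversible grater plate sits on its sloping stand with the coarse face (large domes) outward, held by two spring catches. Pull it off the two locating pins, turn it over, and seat it again with the fine ribbed face outward and the grip tab at the top, both pins through their holes and the plate pressed past the catches until it lies fully home on the frame. Let go of it and leave the other things on the table where they are.

Things in the scene. Friction and masses are not known exactly. Their poses are not given: they have to be found in the camera images.
- bed_centre (a point): Centre of the top surface of the stand's bed (fixed): a steel frame 160 mm long (down the slope) x 120 wide x 10 thick, window 96 x 62 mm, on rod legs; centre 92 mm above the table. x points down the slope (50 deg below level), y level across, z out of the bed (as the pins point, 40 deg above level). The high end is nearer the robot; the bed faces away from it, turned 25 to 70 deg to the right.
- big_pin (a point): Large locating pin, 16 mm diameter, at the bed's high end: 60 mm up the slope from the bed's centre and 40 mm to +y. The point lies on the pin's axis 4 mm out from the bed, where the middle of the plate's thickness is when seated. The pin stands 22 mm out of the bed, with a hemispherical tip. Axes as the bed's.
- small_pin (a point): Axis of the small locating pin (11 mm diameter), at the low end of the bed, 60 mm down the slope from the bed's centre and 40 mm to -y, so diagonally opposite the large pin. Point, height, tip and axes as for the large pin.
- plate_centre (a point): Centre (mid-thickness) of the loose aluminium plate's panel, 150 x 110 x 8 mm, about 0.25 kg. x: from the tab towards the far end; z: out of the coarse face (4 x 3 domes 12 mm wide); -z: out of the fine face (11 narrow ribs). It starts on both pins, coarse face outward. It is symmetric about its long axis: with the tab at the top it fits the pins either face outward.
- plate_grip (a point): Centre of the plate's tab, 115 mm from the plate's centre on its -x side, axes as the plate's. The black grip is 44 mm along x, 44 mm wide (y), 12 mm thick (z) and stands clear above the bed's high end (13 mm gap), so that both its faces can be pinched from above along the slope.
- big_hole_a (a point): Centre of a large hole (18.5 mm diameter, straight through) in the plate, at x = -60, y = +40 mm from the plate's centre: at the start the large pin is in it.
- big_hole_b (a point): Centre of the other large hole (18.5 mm), at x = -60, y = -40 mm: empty at the start; the large pin belongs in it once the plate is turned over.
- small_hole_a (a point): Centre of a small hole (13.5 mm diameter) in the plate, at x = +60, y = +40 mm: empty at the start; the small pin belongs in it once the plate is turned over.
- small_hole_b (a point): Centre of the other small hole (13.5 mm), at x = +60, y = -40 mm: at the start the small pin is in it.
- salt_jar: Clear jar with a tan lid, 72 mm wide, 78 mm high, a bystander; origin at its underside.
- cups: Stack of paper portion cups, 54 mm wide, 51 mm high, a bystander; origin at its underside.
- shaker: Steel shaker with a handle, 69 mm wide, 105 mm high, a bystander; origin at its underside.
- catch_left_roller (a point): Rest point of the sprung roller (8 mm radius, 30 mm long with round ends, along the slope) of the spring catch at the bed's +y edge, 55 mm up the slope and 61 mm across from the bed's centre, its axis 14 mm out from the bed. Rollers overlap the plate's edges by 2 mm and give outwards: the plate must be pressed (about 10 N in all) past them until it lies on the frame, and pulled out past them likewise.
- catch_right_roller (a point): Rest point of the sprung roller (8 mm radius, 30 mm long with round ends, along the slope) of the spring catch at the bed's -y edge, 55 mm up the slope and 61 mm across from the bed's centre, its axis 14 mm out from the bed. Rollers overlap the plate's edges by 2 mm and give outwards: the plate must be pressed (about 10 N in all) past them until it lies on the frame, and pulled out past them likewise.
There are look-alikes about, which are no part of the job. Of the things that look like the part that bears bed_centre, the larger one is meant.

How it is judged:
By the outcome, as a careful person would: the job done as asked, in the order asked, and still so for the second after the job is handed in, with the robot touching nothing.
It also fails if it takes over 45 s, if anything falls off the work surface, if the arm or the gripper's body presses on something with over 40 N, if the wrist force passes 120 N, or if a joint passes its speed limit or range.

### The arm

A 7-joint arm with a two-finger parallel gripper is mounted at the origin on a cart in front of the work surface, level with it; the furniture and walls round the work are solid. World frame = base frame: x ahead of the robot, y to its left, z up, the work surface at z = 0. Lengths are in m, angles in rad, forces in N, time in s.
With the tool pointing down it reaches from about 0.425 to 0.925 m from the base axis. Payload 6.8 kg.
Tool frame: the origin (TCP) lies at the very end of the fingers, on their centre line; the grasp point (between the pads) lies 19 mm behind it (r.grip_point_offset is the distance from the TCP to the grasp point, in m); z points along the fingers, y is the line along which they close (so a half turn about z gives the same grasp; the last joint's range is limited). The gripper opens to 85 mm and grips with 20 to 120 N. Pads are 22 mm wide; open, the fingers measure 114 mm over their backs; the gripper's body (76 mm by 85 mm) begins 54 mm behind the grasp point. The pads swing forward as they close: fully open they stand 13 mm farther back than shut.
Start: joints at [-1.323, 0.477, 0.022, 1.555, -0.011, 1.109, -0.083], TCP at [0.235, 0.633, 0.198] pointing down, gripper open.
Joint ranges: [-2.96, 2.96], [-0.34, 2.1], [-1.41, 1.46], [0.24, 2.44], [-1.37, 4.51], [0.17, 1.92], [-2.96, 2.96]. Speed limits (rad/s): [2.39, 2.39, 3.14, 3.14, 3.14, 3.14, 3.14].

### API

Orientations are given as a rotation vector (axis times angle).
In Python, from bench import status, eyes, r gives the robot as it stands.
- The arm moves only by the shell command python3 -m crank 'ROWS' [OPENING] [FORCE]. ROWS is JSON, a list of rows, each a list of 6 numbers: the shift along the tool's x, y, z normalised to -1 to 1, where 1 is 0.02 m, then the turn, a rotation vector about the tool's x, y, z normalised to -1 to 1, where 1 is 45 degrees. A call has 1 to 12 rows; each row shifts and turns the commanded pose from where the row before left it, along the tool's axes as they then stand; what a row does not reach is not made up. A row lasts 1/10 s, in which the tool goes at most 50 mm and 8.59 degrees, less where a joint would pass 70% of its speed; a pose out of reach is approached as far as the arm can. A call with a number of a shift or a turn outside -1 to 1 is refused whole. A call with a gripper value outside its range is refused whole. OPENING is the opening, from 0 (shut) to 1 (fully open), set as the call begins (- or left out, the last holds). The fingers move at their own pace and stop on an object; FORCE is the grip in N (left out, the last holds). Time passes only in rows, so rows that do not move let the fingers close. It gives the time, the measured TCP pose, the force, the opening and the grip force at its end, in the units of the state.
- status.get_obs(): the state, without advancing time (a new reading comes with each control period).
- eyes.grab_frame(name): name is "scene" or "top" or "wrist"; returns a dict with "image" (480x640x3 uint8, red, green, blue), "depth" (480x640 float32, m along the optical axis (not along the pixel's ray), 0 where there is no reading), "fovy" (degrees; the focal length in pixels is half the picture's height over the tangent of half this angle, whatever the lens; pixels are square), "cx", "cy" (the principal point, pixels), "world_to_cam" (4x4, takes a point from world to camera coordinates). Camera axes: x right, y up, looking along -z (the intrinsics and any distortion apply to the point x, -y, -z); pixel columns grow to the right and rows downward; lengths in m; the calibration is good to about 2 mm. A picture is of the moment at which its call begins.
- r.hand_in(): hands the job in; it is judged then, once.
The state is a dict: "clock": time; "joints": joint angles; "qvel": joint speeds; "tau": joint torques, N m; "tcp_pos": TCP position; "orientation": TCP orientation; "contact_force": force on the tool from outside, world axes, zero at the start; "moment": the same for the moment, N m; "grip_width": finger opening in m; "gripper_force": force on a finger pad.
Only numpy, scipy, OpenCV 4.12 (cv2) and the standard library are available. Lean on these libraries where they do the work, as an engineer would, in place of code of your own. Each camera call takes 0.05 s, during which the arm holds its last target. There are 200 camera calls.

## Working session

There is one attempt and no reset: what is moved stays moved. The work goes in short steps, Python scripts to look and compute and a shell command to move; the robot and the scene stay as the last step left them, time stands still between calls to the robot, and variables do not carry over. Pictures are saved under pics/ and viewed, at most 10 in all, crops included, and the job is handed in when it is done.

```bash
mkdir -p pics; ls
python3 - <<'E'
from bench import status, eyes, r
import cv2,numpy as np,pickle
d={}
for n in("scene","top"):
    f=eyes.grab_frame(n); d[n]=f
    cv2.imwrite(f"pics/{n}0.png",f["image"][:,:,::-1]); print(n,f["fovy"],f["cx"],f["cy"],f["world_to_cam"].round(4).tolist(),[k for k in f])
pickle.dump(d,open("f0.pkl","wb"))
print(status.get_obs())
E
```

```text
pics
scene 51.027465872657224 322.6401506176358 246.31621456339394 [[0.6254, -0.7803, -0.0042, -0.3659], [0.6078, 0.4838, 0.6297, -0.3966], [-0.4893, -0.3964, 0.7769, -0.8875], [0.0, 0.0, 0.0, 1.0]] ['image', 'depth', 'fovy', 'cx', 'cy', 'world_to_cam']
top 56.88196139243029 323.092121569451 241.35717362723594 [[-0.0004, -1.0, -0.0064, -0.0305], [0.9889, -0.0013, 0.1485, -0.5314], [-0.1485, -0.0063, 0.9889, -1.1089], [0.0, 0.0, 0.0, 1.0]] ['image', 'depth', 'fovy', 'cx', 'cy', 'world_to_cam']
{'clock': 0.1, 'joints': array([-1.32314349,  0.47770138,  0.02236665,  1.5563342 , -0.01149853,
        1.10931098, -0.08307861]), 'qvel': array([ 0.00181998, -0.00230228, -0.00031226, -0.0019654 ,  0.00016046,
       -0.00075797, -0.00010979]), 'tau': array([ 4.08251683e-03, -5.97764289e+01,  1.61331754e+00, -2.81956297e+01,
        1.27373741e-02,  5.10539277e-03,  4.66857409e-05]), 'tcp_pos': array([0.2349257 , 0.6321792 , 0.19714198]), 'orientation': array([-5.55812404e-01, -3.09187187e+00,  2.54079719e-03]), 'contact_force': array([ 0.06025114, -0.5125373 , -0.07739031]), 'moment': array([ 0.02049293,  0.04678497, -0.02455073]), 'gripper_force': 0.0, 'grip_width': 0.08555886921639469}
```

View pics/scene0.png

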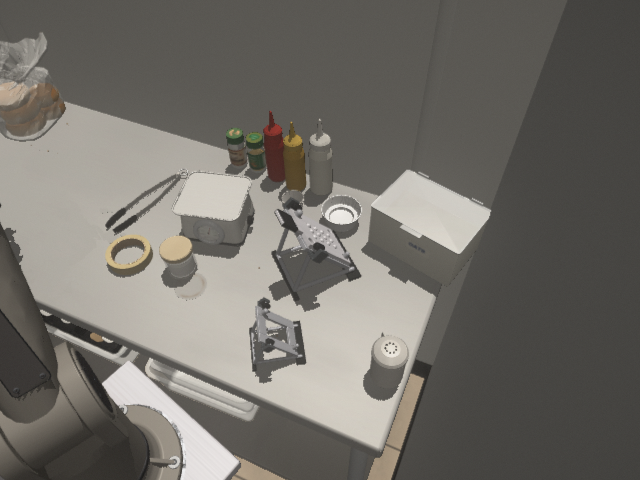

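View pics/top0.png

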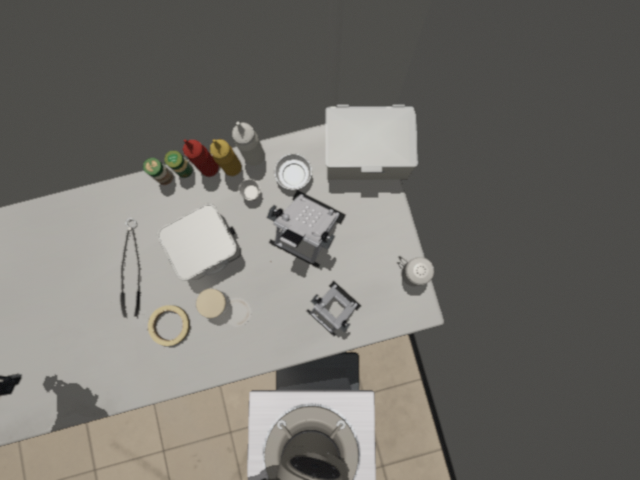

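The scene view shows the stand with the plate at about (315,240); the tab is dark at (287,220). In the top view the plate is at (308,218) and the tab at (292,238). The small look-alike is at (335,308) in the top view.

```bash
cat > h.py <<'E'
import numpy as np,cv2
from scipy.spatial.transform import Rotation as R
def cloud(f):
    H,W=f["depth"].shape; F=H/2/np.tan(np.radians(f["fovy"]/2)); u,v=np.meshgrid(np.arange(W),np.arange(H)); d=f["depth"]
    p=np.stack([(u-f["cx"])/F*d,-(v-f["cy"])/F*d,-d],-1); M=np.array(f["world_to_cam"])
    return (p-M[:3,3])@M[:3,:3]
def proj(f,P):
    H=f["depth"].shape[0]; F=H/2/np.tan(np.radians(f["fovy"]/2)); M=np.array(f["world_to_cam"]); c=np.atleast_2d(P)@M[:3,:3].T+M[:3,3]
    return np.c_[f["cx"]+F*c[:,0]/-c[:,2], f["cy"]-F*c[:,1]/-c[:,2]]
def bedR(a):  # a azimuth of x
    h=np.array([np.cos(a),np.sin(a),0]); z=np.array([0,0,1.]); c,s=np.cos(np.radians(50)),np.sin(np.radians(50))
    x=h*c-z*s; zz=h*s+z*c; return np.c_[x,np.cross(zz,x),zz]
E
python3 - <<'E'
import pickle; from h import *
d=pickle.load(open("f0.pkl","rb"))
for n,(x,y,w,h) in {"scene":(255,180,120,120),"top":(255,180,100,90)}.items():
    f=d[n]; c=cloud(f)
    cr=f["image"][y:y+h,x:x+w,::-1]; cv2.imwrite(f"pics/{n}c.png",cv2.resize(np.clip(cr*1.5,0,255).astype(np.uint8),None,fx=5,fy=5,interpolation=cv2.INTER_CUBIC))
    P=c[y:y+h,x:x+w].reshape(-1,3); dd=f["depth"][y:y+h,x:x+w].ravel(); P=P[(dd>0)&(P[:,2]>.04)&(P[:,2]<.25)]
    best=None
    for az in np.radians(np.arange(-85,-10,1)):
        nn=bedR(az)[:,2]; s=P@nn; hist,e=np.histogram(s,np.arange(s.min(),s.max(),.003)); 
        if best is None or hist.max()>best[0]: best=(hist.max(),np.degrees(az),e[hist.argmax()])
    print(n,best,len(P))
    nn=bedR(np.radians(best[1]))[:,2]
    for k in range(4):
        Q=P[abs(P@nn-(best[2]+.0015 if k==0 else o))<.004]; m=Q.mean(0); nn=np.linalg.svd(Q-m)[2][2]; nn*=np.sign(nn[2]); o=m@nn
    print(nn,"az",np.degrees(np.arctan2(nn[1],nn[0])),"elev",np.degrees(np.arcsin(nn[2])),m,len(Q))
E
```

```text
scene (np.int64(977), np.float64(-27.0), np.float64(0.4589724374540223)) 2899
[ 0.6787024  -0.35921759  0.64056676] az -27.89097694942503 elev 39.834094140950356 [0.56825864 0.01144182 0.11877137] 1349
top (np.int64(1018), np.float64(-28.0), np.float64(0.4548736237817946)) 2474
[ 0.67949904 -0.35785771  0.64048335] az -27.77350310325927 elev 39.82787111789224 [0.57112403 0.0121112  0.1173409 ] 1653
```

View pics/scenec.png

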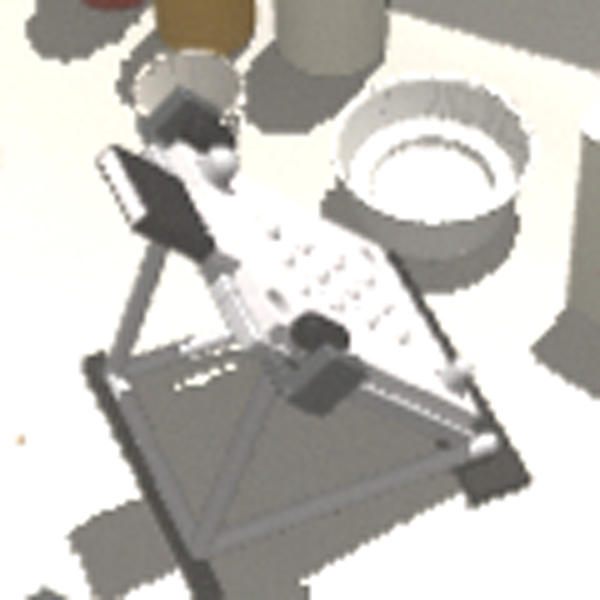

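View pics/topc.png

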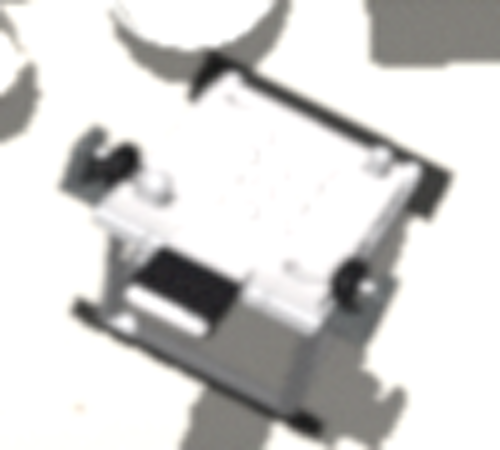

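The crops show the plate with its coarse face outward. In the top view the tab is at about (293,236), the big pin tip at (285,217) and the small pin tip at (331,212). In the scene view the big pin is at (299,212) and the small one at (346,255).

```bash
cat >> h.py <<'E'
def ray(f,u,v):
    H=f["depth"].shape[0]; F=H/2/np.tan(np.radians(f["fovy"]/2)); M=np.array(f["world_to_cam"])
    d=M[:3,:3].T@np.array([(u-f["cx"])/F,-(v-f["cy"])/F,-1]); return -M[:3,:3].T@M[:3,3],d/np.linalg.norm(d)
def tri(rs):
    A=sum(np.eye(3)-np.outer(d,d) for o,d in rs); b=sum((np.eye(3)-np.outer(d,d))@o for o,d in rs); return np.linalg.solve(A,b)
E
python3 - <<'E'
import pickle; from h import *
d=pickle.load(open("f0.pkl","rb")); T,S=d["top"],d["scene"]
B=tri([ray(T,285.4,217),ray(S,298.6,212)]); s=tri([ray(T,330.6,212),ray(S,346,254.6)])
print("pins",B,s,np.linalg.norm(B-s),"exp",np.linalg.norm([.12,-.08,.0025]))
Rb=bedR(np.radians(-27.8))
print("C from big",B-Rb@[-.06,.04,.015],"C from small",s-Rb@[.06,-.04,.017]); print((Rb.T@(s-B)))
for n,(x,y,w,h) in {"scene":(255,180,120,120),"top":(255,180,100,90)}.items():
    f=d[n]; P=cloud(f)[y:y+h,x:x+w].reshape(-1,3); L=P@Rb; z0=np.array([.5687,.0118,.118])@Rb[:,2]; 
    C0=np.array([.555,.02,.092]); L=L-C0@Rb
    print(n,"plate z wrt C0",z0-C0@Rb[:,2])
    Q=L[(abs(P@Rb[:,2]-z0)<.004)&(P[:,2]>.03)]
    print(np.percentile(Q,[1,3,10,50,90,97,99],axis=0).round(4).tolist())
# tab: dark blobs
g=cv2.cvtColor(T["image"],cv2.COLOR_RGB2GRAY); c=cloud(T); m=(g<60)&(c[...,2]>.14)&(c[...,2]<.22); m[:180]=0;m[270:]=0;m[:,:255]=0;m[:,355:]=0
n,l,st,ce=cv2.connectedComponentsWithStats(m.astype(np.uint8))
for i in range(1,n):
    if st[i,4]>8: print(ce[i],st[i,4],c[l==i].mean(0))
c=cloud(T)
for nm,(u0,u1,v0,v1) in {"box":(325,415,100,180),"bowl":(275,312,158,195),"cups":(238,262,180,205),"pot":(160,240,205,285),"bott":(180,260,120,178),"jar":(195,228,288,320),"shaker":(398,438,250,285)}.items():
    q=c[v0:v1,u0:u1].reshape(-1,3); q=q[(q[:,2]>.02)&(q[:,2]<.5)]; print(nm,np.percentile(q,[2,98],axis=0).round(3).tolist())
E
```

```text
pins [0.57388172 0.05701364 0.14847006] [ 0.60575851 -0.05045744  0.05458065] 0.1462237448111073 exp 0.14424371736751657
C from big [0.57917769 0.00900224 0.09286558] C from small [0.57877843 0.00898669 0.08961593]
[ 0.12226702 -0.08019997 -0.00035384]
scene plate z wrt C0 0.028925623849670068
[[-0.1186, -0.0818, 0.0252], [-0.1161, -0.0644, 0.0259], [-0.0954, -0.0476, 0.0274], [-0.0093, -0.0025, 0.0291], [0.0761, 0.0468, 0.0312], [0.0915, 0.076, 0.0321], [0.097, 0.1121, 0.0325]]
top plate z wrt C0 0.028925623849670068
[[-0.1184, -0.0697, 0.0258], [-0.1161, -0.0521, 0.0269], [-0.0905, -0.0428, 0.028], [-0.0056, -0.0001, 0.0298], [0.0743, 0.0447, 0.0317], [0.09, 0.0542, 0.0324], [0.0941, 0.0778, 0.0327]]
[278.23684211 212.57894737] 38 [0.58310537 0.07407453 0.15286493]
[271.75 213.25] 12 [0.58266772 0.09002683 0.14749047]
[292.58333333 236.80769231] 156 [0.51959715 0.03698251 0.18793472]
[324.61538462 235.61538462] 39 [ 0.52807721 -0.03523107  0.15193529]
box [[0.706, -0.255, 0.03], [0.908, -0.041, 0.128]]
bowl [[0.673, 0.001, 0.02], [0.761, 0.096, 0.045]]
cups [[0.643, 0.136, 0.02], [0.693, 0.187, 0.053]]
pot [[0.44, 0.192, 0.032], [0.603, 0.36, 0.106]]
bott [[0.715, 0.136, 0.027], [0.829, 0.334, 0.198]]
jar [[0.341, 0.212, 0.032], [0.405, 0.277, 0.082]]
shaker [[0.42, -0.297, 0.029], [0.485, -0.233, 0.106]]
```

```bash
cat >> h.py <<'E'
C=np.array([.579,.009,.092]); Rb=bedR(np.radians(-27.8))
def tool(flip=0): # tool frame with z=bed x, y=bed z (or -bed z)
    s=-1 if flip else 1
    return np.c_[s*Rb[:,1],s*Rb[:,2],Rb[:,0]]
def cmd(p0,R0,p1,R1,n):
    w=(R.from_matrix(R0).inv()*R.from_matrix(R1)).as_rotvec(); S=R.from_rotvec(w/n).as_matrix()
    A=sum(np.linalg.matrix_power(S,k) for k in range(n)); t=np.linalg.solve(A,R0.T@(p1-p0))
    row=np.r_[t/.02,w/n/np.radians(45)]
    p,Q=p0.copy(),R0.copy(); path=[]
    for k in range(n): p=p+Q@t; Q=Q@S; path.append(p)
    path=np.array(path); print(n,"x",row.round(3).tolist(),"|rot|deg",np.degrees(np.linalg.norm(w))/n); print(" path",path[::max(1,n//4)].round(3).tolist())
def now():
    from bench import status
    o=status.get_obs(); return o,np.array(o["tcp_pos"]),R.from_rotvec(o["orientation"]).as_matrix()
E
python3 - <<'E'
from h import *
o,p,Q=now()
A=C+Rb@[-.20,0,.004]
p1=p+[0,0,.1]
cmd(p,Q,p1,Q,6)
for n in(12,20): cmd(p1,Q,A,tool(),n)
E
```

```text
6 x [-0.0, -0.001, -0.833, 0.0, 0.0, 0.0] |rot|deg 0.0
 path [[0.235, 0.632, 0.214], [0.235, 0.632, 0.23], [0.235, 0.632, 0.247], [0.235, 0.632, 0.264], [0.235, 0.632, 0.28], [0.235, 0.632, 0.297]]
12 x [-2.791, -0.281, 0.445, -0.055, -0.063, 0.172] |rot|deg 8.614938620197197
 path [[0.285, 0.607, 0.288], [0.413, 0.497, 0.274], [0.488, 0.345, 0.269], [0.498, 0.176, 0.261]]
20 x [-1.677, -0.126, 0.282, -0.033, -0.038, 0.103] |rot|deg 5.1689631721183185
 path [[0.265, 0.618, 0.292], [0.398, 0.514, 0.275], [0.481, 0.367, 0.27], [0.5, 0.199, 0.263]]
```

```bash
python3 -m crank '[[0,0,-0.83,0,0,0],[0,0,-0.83,0,0,0],[0,0,-0.83,0,0,0],[0,0,-0.83,0,0,0],[0,0,-0.83,0,0,0],[0,0,-0.83,0,0,0]]' 1 && python3 -m crank '[[-0.93,-0.05,0.16,-0.0183,-0.021,0.0572],[-0.93,-0.05,0.16,-0.0183,-0.021,0.0572],[-0.93,-0.05,0.16,-0.0183,-0.021,0.0572],[-0.93,-0.05,0.16,-0.0183,-0.021,0.0572],[-0.93,-0.05,0.16,-0.0183,-0.021,0.0572],[-0.93,-0.05,0.16,-0.0183,-0.021,0.0572],[-0.93,-0.05,0.16,-0.0183,-0.021,0.0572],[-0.93,-0.05,0.16,-0.0183,-0.021,0.0572],[-0.93,-0.05,0.16,-0.0183,-0.021,0.0572],[-0.93,-0.05,0.16,-0.0183,-0.021,0.0572],[-0.93,-0.05,0.16,-0.0183,-0.021,0.0572],[-0.93,-0.05,0.16,-0.0183,-0.021,0.0572]]'
python3 - <<'E'
from h import *
o,p,Q=now(); print(o["joints"].round(2),p)
cmd(p,Q,C+Rb@[-.20,0,.004],tool(),24)
E
```

```text
clock: 0.7
tcp_pos: [0.235, 0.6324, 0.2977]
orientation: [-0.556, -3.092, 0.002]
contact_force: [0.2, -0.7, 0.4]
grip_width: 0.0856
gripper_force: 0.0
clock: 1.9
tcp_pos: [0.4145, 0.4964, 0.2744]
orientation: [1.27, 2.62, 0.194]
contact_force: [0.2, 0.1, 0.1]
grip_width: 0.0853
gripper_force: 0.0
[-1.28  0.28  0.23  1.71  0.18  1.02 -0.48] [0.41449413 0.49636214 0.27441581]
24 x [-0.93, -0.057, 0.162, -0.018, -0.021, 0.057] |rot|deg 2.8637595550203323
 path [[0.426, 0.481, 0.274], [0.478, 0.381, 0.271], [0.501, 0.27, 0.267], [0.495, 0.157, 0.26]]
```

```bash
python3 -m crank '[[-0.93,-0.05,0.16,-0.0183,-0.021,0.0572],[-0.93,-0.05,0.16,-0.0183,-0.021,0.0572],[-0.93,-0.05,0.16,-0.0183,-0.021,0.0572],[-0.93,-0.05,0.16,-0.0183,-0.021,0.0572],[-0.93,-0.05,0.16,-0.0183,-0.021,0.0572],[-0.93,-0.05,0.16,-0.0183,-0.021,0.0572],[-0.93,-0.05,0.16,-0.0183,-0.021,0.0572],[-0.93,-0.05,0.16,-0.0183,-0.021,0.0572],[-0.93,-0.05,0.16,-0.0183,-0.021,0.0572],[-0.93,-0.05,0.16,-0.0183,-0.021,0.0572],[-0.93,-0.05,0.16,-0.0183,-0.021,0.0572],[-0.93,-0.05,0.16,-0.0183,-0.021,0.0572]]'
python3 - <<'E'
from h import *
o,p,Q=now(); print(o["joints"].round(2),p)
cmd(p,Q,C+Rb@[-.20,0,.004],tool(),12)
E
```

```text
clock: 3.1
tcp_pos: [0.5003, 0.2896, 0.2693]
orientation: [1.797, 2.003, 0.352]
contact_force: [-0.3, 0.4, 1.0]
grip_width: 0.0852
gripper_force: 0.0
[-1.3   0.08  0.42  2.03  0.54  0.86 -1.1 ] [0.50029997 0.28958436 0.26930586]
12 x [-0.934, -0.063, 0.165, -0.018, -0.021, 0.057] |rot|deg 2.866758896417761
 path [[0.502, 0.271, 0.268], [0.502, 0.214, 0.265], [0.495, 0.157, 0.26], [0.481, 0.103, 0.254]]
```

```bash
python3 -m crank '[[-0.93,-0.06,0.165,-0.0183,-0.021,0.0572],[-0.93,-0.06,0.165,-0.0183,-0.021,0.0572],[-0.93,-0.06,0.165,-0.0183,-0.021,0.0572],[-0.93,-0.06,0.165,-0.0183,-0.021,0.0572],[-0.93,-0.06,0.165,-0.0183,-0.021,0.0572],[-0.93,-0.06,0.165,-0.0183,-0.021,0.0572],[-0.93,-0.06,0.165,-0.0183,-0.021,0.0572],[-0.93,-0.06,0.165,-0.0183,-0.021,0.0572],[-0.93,-0.06,0.165,-0.0183,-0.021,0.0572],[-0.93,-0.06,0.165,-0.0183,-0.021,0.0572],[-0.93,-0.06,0.165,-0.0183,-0.021,0.0572],[-0.93,-0.06,0.165,-0.0183,-0.021,0.0572]]'
python3 - <<'E'
from h import *
o,p,Q=now(); print(o["joints"].round(2),p)
cmd(p,Q,C+Rb@[-.20,0,.004],tool(),1)
cmd(p,Q,C+Rb@[-.094,0,.004],tool(),8)
from bench import eyes; import pickle
f=eyes.grab_frame("wrist"); cv2.imwrite("pics/w1.png",f["image"][:,:,::-1]); pickle.dump(f,open("w1.pkl","wb"))
print(proj(f,np.array([C+Rb@[-.115,0,.010],C+Rb@[-.093,.022,.01],C+Rb@[-.137,-.022,.01],C+Rb@[-.06,.04,.022]])))
E
```

```text
clock: 4.3
tcp_pos: [0.4688, 0.0685, 0.2485]
orientation: [2.14, 1.294, 0.468]
contact_force: [0.1, 0.2, 0.3]
grip_width: 0.0854
gripper_force: 0.0
[-1.24 -0.14  0.42  2.38  0.96  0.94 -1.92] [0.46884271 0.06845904 0.24848275]
1 x [-0.061, -0.035, 0.017, 0.002, 0.002, 0.003] |rot|deg 0.2025518650425509
 path [[0.468, 0.068, 0.248]]
8 x [-0.007, -0.005, 0.665, 0.0, 0.0, 0.0] |rot|deg 0.025318983130318863
 path [[0.476, 0.064, 0.238], [0.491, 0.056, 0.218], [0.506, 0.048, 0.197], [0.521, 0.04, 0.177]]
[[328.23534421 231.06889239]
 [327.82029897 195.50249325]
 [328.69496712 270.45527889]
 [341.3712642  166.45149091]]
```

View pics/w1.png

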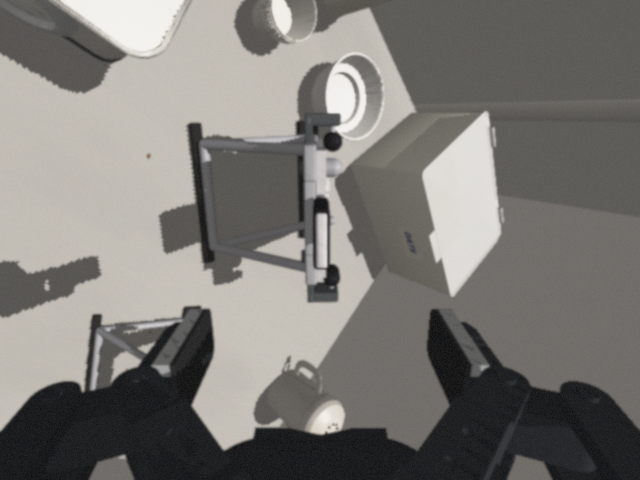

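The wrist view shows the tab edge-on between the fingers, centred at about (321,235), which matches the prediction. I'll move in and grip.

```bash
python3 -m crank '[[-0.01,-0.01,0.66,0,0,0],[-0.01,-0.01,0.66,0,0,0],[-0.01,-0.01,0.66,0,0,0],[-0.01,-0.01,0.66,0,0,0],[-0.01,-0.01,0.66,0,0,0],[-0.01,-0.01,0.66,0,0,0],[-0.01,-0.01,0.66,0,0,0],[-0.01,-0.01,0.66,0,0,0]]' && python3 -m crank '[[0,0,0,0,0,0],[0,0,0,0,0,0],[0,0,0,0,0,0],[0,0,0,0,0,0],[0,0,0,0,0,0],[0,0,0,0,0,0],[0,0,0,0,0,0]]' 0 60
python3 - <<'E'
from h import *
o,p,Q=now(); print(o["joints"].round(2),((p-C)@Rb).round(4),o["contact_force"]@Rb, o["moment"]@Rb,R.from_matrix(tool().T@Q).as_rotvec(degrees=True))
E
```

```text
clock: 5.15
tcp_pos: [0.5279, 0.0373, 0.1668]
orientation: [2.139, 1.298, 0.468]
contact_force: [1.0, 0.6, 0.5]
grip_width: 0.0856
gripper_force: 0.0
clock: 5.85
tcp_pos: [0.5279, 0.0383, 0.1679]
orientation: [2.137, 1.299, 0.469]
contact_force: [-6.0, 1.4, 5.9]
grip_width: 0.0093
gripper_force: 58.8
[-1.1   0.13  0.55  2.41  1.19  0.58 -2.07] [-0.096   0.0021  0.0037] [-8.30268596 -1.56693746 -0.77403876] [ 0.06894733  0.57444434 -0.24331288] [-0.10609508  0.02110584 -0.35770062]
```

```bash
python3 -m crank '[[0,0,0,0,0,0],[0,0.2,0,0,0,0],[0,0.2,0,0,0,0],[0,0.2,0,0,0,0],[0,0.2,0,0,0,0],[0,0.2,0,0,0,0],[0,0.2,0,0,0,0]]' 0 110
python3 - <<'E'
from h import *
o,p,Q=now(); print(o["joints"].round(2),((p-C)@Rb).round(4),o["contact_force"]@Rb, o["moment"]@Rb,R.from_matrix(tool().T@Q).as_rotvec(degrees=True))
from bench import eyes; import pickle
f=eyes.grab_frame("scene"); cv2.imwrite("pics/s2.png",cv2.resize(f["image"][140:320,220:420,::-1],None,fx=3,fy=3)); pickle.dump(f,open("s2.pkl","wb"))
E
```

```text
clock: 6.55
tcp_pos: [0.5428, 0.0304, 0.182]
orientation: [2.139, 1.301, 0.468]
contact_force: [-2.7, 1.9, -1.3]
grip_width: 0.0069
gripper_force: 109.1
[-1.08  0.11  0.56  2.37  1.14  0.57 -1.97] [-0.0959  0.0021  0.0257] [-1.09398101  0.42313057 -3.29016426] [0.07002163 2.04330741 0.13239437] [ 0.06291521  0.04626696 -0.41452155]
```

View pics/s2.png

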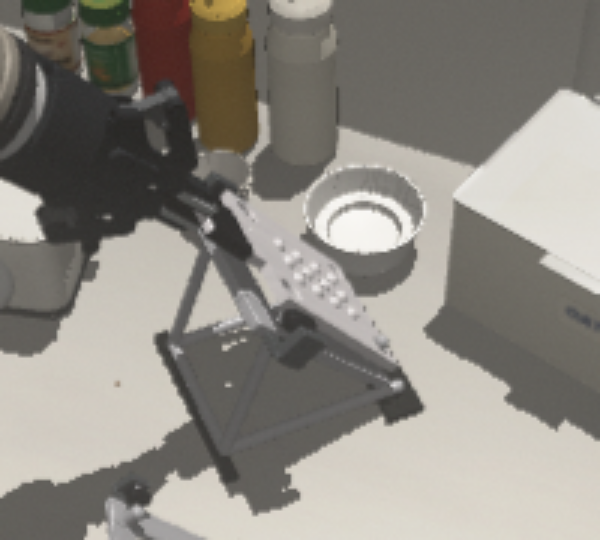

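The plate has come off at the top end, past the catches. I'll fit a plane to check whether it has tilted in the grip.

```bash
cat >> h.py <<'E'
def plane(f,lo=(-.065,-.045),hi=(.065,.045),z=(-.005,.06),Cb=None,Rr=None,tol=.003):
    Cb=C if Cb is None else Cb; Rr=Rb if Rr is None else Rr
    L=(cloud(f).reshape(-1,3)-Cb)@Rr; ok=(f["depth"].ravel()>0)&np.all((L[:,:2]>lo)&(L[:,:2]<hi),1)&(L[:,2]>z[0])&(L[:,2]<z[1])
    L=L[ok]; rng=np.random.default_rng(0); best=None
    for _ in range(300):
        a,b,c=np.linalg.lstsq(np.c_[(S:=L[rng.choice(len(L),3)])[:,:2],np.ones(3)],S[:,2],rcond=None)[0]
        i=abs(L[:,2]-L[:,:2]@[a,b]-c)<tol
        if abs(a)<.6 and abs(b)<.6 and (best is None or i.sum()>best.sum()): best=i
    k=np.linalg.lstsq(np.c_[L[best,:2],np.ones(best.sum())],L[best,2],rcond=None)[0]
    print("plane slope_x deg %.2f slope_y deg %.2f z0 mm %.1f"%(np.degrees(np.arctan(k[0])),np.degrees(np.arctan(k[1])),k[2]*1e3),best.sum(),len(L)); return L[best]
E
python3 - <<'E'
from h import *; import pickle
plane(pickle.load(open("f0.pkl","rb"))["scene"]); plane(pickle.load(open("s2.pkl","rb")))
E
```

```text
plane slope_x deg -0.04 slope_y deg -0.41 z0 mm 9.1 655 732
plane slope_x deg -3.89 slope_y deg -0.36 z0 mm 20.0 555 692
```

```bash
python3 -m crank '[[0,0.2,0,-0.015,0,0],[0,0.2,0,-0.015,0,0],[0,0.2,0,-0.015,0,0],[0,0.2,0,-0.015,0,0],[0,0.2,0,-0.015,0,0],[0,0.2,0,-0.015,0,0]]'
python3 - <<'E'
from h import *
o,p,Q=now(); print(o["joints"].round(2),((p-C)@Rb).round(4),o["contact_force"]@Rb, o["moment"]@Rb,R.from_matrix(tool().T@Q).as_rotvec(degrees=True))
from bench import eyes; import pickle
f=eyes.grab_frame("scene"); pickle.dump(f,open("s3.pkl","wb")); plane(f,z=(.01,.09))
E
```

```text
clock: 7.2
tcp_pos: [0.5603, 0.021, 0.1992]
orientation: [2.078, 1.263, 0.507]
contact_force: [0.4, 0.0, -1.2]
grip_width: 0.0072
gripper_force: 108.2
[-1.09  0.12  0.57  2.38  1.26  0.6  -2.07] [-0.0964  0.0019  0.0519] [ 1.14174787  0.20285978 -0.46209705] [0.03185366 1.20963064 0.03535141] [-4.20228238 -0.02403366 -0.35850799]
plane slope_x deg 4.32 slope_y deg -0.41 z0 mm 62.5 708 787
```

```bash
python3 -m crank '[[0,0.44,-0.52,0.0117,0,0],[0,0.44,-0.52,0.0117,0,0],[0,0.44,-0.52,0.0117,0,0],[0,0.44,-0.52,0.0117,0,0],[0,0.44,-0.52,0.0117,0,0],[0,0.44,-0.52,0.0117,0,0],[0,0.44,-0.52,0.0117,0,0],[0,0.44,-0.52,0.0117,0,0],[0,0,0,0,0,0.15],[0,0,0,0,0,0.15]]'
python3 - <<'E'
from h import *
o,p,Q=now(); print(o["joints"].round(2),((p-C)@Rb).round(4),o["contact_force"]@Rb, o["moment"]@Rb,R.from_matrix(tool().T@Q).as_rotvec(degrees=True))
E
```

```text
clock: 8.25
tcp_pos: [0.5568, 0.0231, 0.3083]
orientation: [2.308, 1.045, 0.564]
contact_force: [-0.4, -0.0, -1.8]
grip_width: 0.0076
gripper_force: 108.3
[-1.1  -0.12  0.54  2.2   0.91  0.87 -1.82] [-0.1825  0.0021  0.1189] [ 1.11454055 -0.21357975 -1.40224866] [-0.00957443  1.15505784  0.05162949] [ 0.05998352 -0.0393962  13.48030077]
```

```bash
python3 -m crank '[[0,0,0,0,0,0.18],[0,0,0,0,0,0.18],[0,0,0,0,0,0.18]]'
python3 - <<'E'
from h import *
o,p,Q=now(); print(o["joints"].round(2),((p-C)@Rb).round(4),R.from_matrix(tool().T@Q).as_rotvec(degrees=True))
E
```

```text
clock: 8.55
tcp_pos: [0.5565, 0.023, 0.3076]
orientation: [2.541, 0.549, 0.722]
contact_force: [0.1, -0.9, -2.2]
grip_width: 0.0071
gripper_force: 108.3
[-1.07 -0.11  0.52  2.2   0.91  0.86 -2.25] [-0.1822  0.0018  0.1184] [ 0.05205242 -0.11738319 37.79328724]
```

```bash
python3 -m crank '[[0,0,0,0,0,-0.18],[0,0,0,0,0,-0.18],[0,0,0,0,0,-0.18],[0,0,0,0,0,-0.18],[0,0,0,0,0,-0.18],[0,0,0,0,0,-0.18],[0,0,0,0,0,-0.18],[0,0,0,0,0,-0.18],[0,0,0,0,0,-0.18],[0,0,0,0,0,-0.18],[0,0,0,0,0,-0.18],[0,0,0,0,0,-0.18]]' && python3 -m crank '[[0,0,0,0,0,-0.18],[0,0,0,0,0,-0.18],[0,0,0,0,0,-0.18],[0,0,0,0,0,-0.18],[0,0,0,0,0,-0.18],[0,0,0,0,0,-0.18],[0,0,0,0,0,-0.18],[0,0,0,0,0,-0.18],[0,0,0,0,0,-0.18],[0,0,0,0,0,-0.18],[0,0,0,0,0,-0.18],[0,0,0,0,0,-0.18]]'
python3 - <<'E'
from h import *
o,p,Q=now(); print(o["joints"].round(2),((p-C)@Rb).round(4),R.from_matrix(tool(1).T@Q).as_rotvec(degrees=True))
cmd(p,Q,p,tool(1),3)
E
```

```text
clock: 9.75
tcp_pos: [0.5565, 0.0229, 0.3077]
orientation: [1.181, 2.141, 0.014]
contact_force: [0.7, 0.5, -2.6]
grip_width: 0.0071
gripper_force: 108.3
clock: 10.95
tcp_pos: [0.5565, 0.0229, 0.3076]
orientation: [-0.873, 2.435, -0.694]
contact_force: [0.6, 0.4, -2.2]
grip_width: 0.007
gripper_force: 108.5
[-1.3  -0.15  0.72  2.21  0.95  0.9   1.13] [-0.1822  0.0018  0.1184] [-0.06647964  0.10795154 22.73167389]
3 x [0.0, 0.0, 0.0, 0.0, -0.001, -0.168] |rot|deg 7.577342474050718
 path [[0.556, 0.023, 0.308], [0.556, 0.023, 0.308], [0.556, 0.023, 0.308]]
```

```bash
python3 -m crank '[[0,0,0,0,0,-0.171],[0,0,0,0,0,-0.171],[0,0,0,0,0,-0.171],[0,0,0,0,0,0]]'
python3 - <<'E'
from h import *; import pickle
from bench import eyes
o,p,Q=now(); print(o["joints"].round(2),((p-C)@Rb).round(4),R.from_matrix(tool(1).T@Q).as_rotvec(degrees=True))
d={n:eyes.grab_frame(n) for n in("scene","top","wrist")}; pickle.dump(d,open("f4.pkl","wb"))
S=cv2.resize(d["scene"]["image"][140:320,240:400,::-1],None,fx=2.5,fy=2.5,interpolation=cv2.INTER_CUBIC); W=cv2.resize(d["wrist"]["image"][:,:,::-1],None,fx=.6,fy=.6)
T=cv2.resize(d["top"]["image"][170:280,250:370,::-1],None,fx=2.6,fy=2.6)
im=np.zeros((600,800,3),np.uint8); im[:450,:400]=S; im[:288,400:784]=W; im[290:576,400:712]=T; cv2.imwrite("pics/c4.png",im)
for n in d: print(n,proj(d[n],np.array([C+Rb@[-.06,.04,.014],C+Rb@[.06,-.04,.0165]])).round(1).tolist())
E
```

```text
clock: 11.35
tcp_pos: [0.5565, 0.023, 0.3077]
orientation: [-1.377, 2.279, -0.829]
contact_force: [0.4, -1.1, -2.5]
grip_width: 0.0073
gripper_force: 108.5
[-1.33 -0.16  0.75  2.21  0.96  0.91  1.52] [-0.1822  0.0019  0.1184] [-0.08835865  0.07355761 -0.08988414]
scene [[297.9, 212.7], [345.9, 254.0]]
top [[285.5, 217.3], [330.5, 211.9]]
wrist [[440.6, 260.3], [411.8, 152.7]]
```

View pics/c4.png

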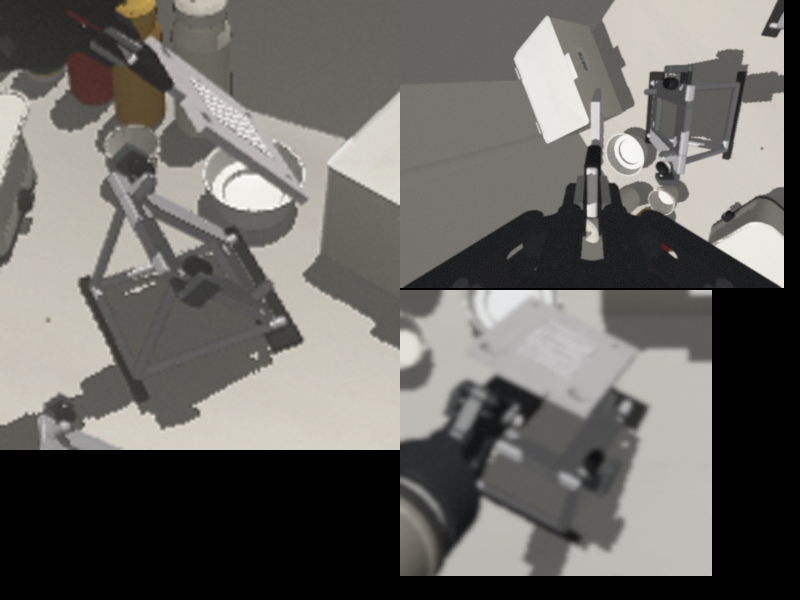

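The plate now has its fine face outward. In the wrist view the bed is edge-on at about column 478 and the plate at about column 330. I'll measure pins and plate from the same wrist depth cloud.

Run:
```python
from h import *; import pickle
from scipy.optimize import least_squares
d=pickle.load(open("f4.pkl","rb")); f=d["wrist"]; c=cloud(f); L=(c.reshape(-1,3)-C)@Rb; ok=f["depth"].ravel()>0
cam=(-f["world_to_cam"][:3,:3].T@f["world_to_cam"][:3,3]-C)@Rb; print("cam in bed",cam)
for n,x,y,r in(("big",-.06,.04,.008),("small",.06,-.04,.0055)):
    q=L[ok&(abs(L[:,0]-x)<.014)&(abs(L[:,1]-y)<.014)&(L[:,2]>.006)&(L[:,2]<.03)]
    if len(q)<10: print(n,len(q)); continue
    print(n,len(q),"min",q.min(0).round(4),"max",q.max(0).round(4)," z95",np.percentile(q[:,2],95).round(4))
    m=q[q[:,2]<.02-r/2]; 
    s=least_squares(lambda k:np.hypot(m[:,0]-k[0],m[:,1]-k[1])-r,[x,y],loss="soft_l1",f_scale=.001); print("  axis",s.x.round(4),len(m),abs(s.fun).mean())
# bed surface plane near
q=L[ok&(abs(L[:,0]+.07)<.012)&(abs(L[:,1])<.07)&(abs(L[:,2])<.006)]; print("bed top pts",len(q), np.percentile(q,[2,50,98],axis=0).round(4).tolist() if len(q) else "")
# plate in tool frame (nominal: tool->plate x along z)
o,p,Q=now(); T=(c.reshape(-1,3)-p)@Q
q=T[ok&(T[:,2]>.012)&(T[:,2]<.19)&(abs(T[:,1])<.02)&(abs(T[:,0])<.08)]; print("plate pts",len(q),np.percentile(q,[.5,2,50,98,99.5],axis=0).round(4).tolist())
for a in np.arange(.015,.18,.02):
    w=q[(q[:,2]>a)&(q[:,2]<a+.02)]
    if len(w)>5: print(round(a,3),len(w),w[:,0].min().round(4),w[:,0].max().round(4),np.median(w[:,1]).round(4))
for n in("scene","top"):
    f=d[n]; c=cloud(f); X=plane(f,Cb=p,Rr=np.c_[-Q[:,2],Q[:,0],-Q[:,1]] if 0 else np.c_[Q[:,2],-Q[:,0],-Q[:,1]],lo=(.01,-.08),hi=(.2,.08),z=(-.03,.03)); print(n,np.percentile(X,[1,3,50,97,99],axis=0).round(4).tolist())
```

```text
cam in bed [-0.35938334 -0.078206    0.11751198]
big 456 min [-0.0696  0.0314  0.006 ] max [-0.0462  0.054   0.0222]  z95 0.0211
  axis [-0.0602  0.0407] 287 0.001730517728833814
small 153 min [ 0.0526 -0.0452  0.0061] max [ 0.0603 -0.0342  0.0223]  z95 0.0214
  axis [ 0.0602 -0.0397] 103 0.0005451119796346966
bed top pts 3029 [[-0.081, -0.0654, -0.0058], [-0.0759, -0.007, -0.0003], [-0.0589, 0.0626, 0.0033]]
plate pts 1757 [[-0.0206, 0.0001, 0.0129], [-0.0178, 0.0002, 0.016], [0.0324, 0.0057, 0.0233], [0.0541, 0.0146, 0.1382], [0.0542, 0.0157, 0.1677]]
0.015 1012 0.0166 0.0538 0.004
0.035 97 0.0103 0.0539 0.0078
0.055 243 -0.0223 0.0539 0.0111
0.075 192 -0.0215 0.0539 0.012
0.095 93 -0.0027 0.0541 0.0114
0.115 50 -0.0201 0.0541 0.0131
0.135 18 0.054 0.0542 0.009
0.155 26 0.0467 0.0543 0.0117
plane slope_x deg -2.16 slope_y deg 0.51 z0 mm 0.9 986 1100
scene [[0.014, -0.0551, -0.0075], [0.02, -0.0544, -0.0067], [0.0827, -0.012, -0.0022], [0.168, 0.0524, 0.0008], [0.1726, 0.0551, 0.0012]]
plane slope_x deg -2.34 slope_y deg 0.06 z0 mm 2.1 1534 1646
top [[0.0145, -0.0539, -0.006], [0.0212, -0.0519, -0.0054], [0.0858, -0.0009, -0.0013], [0.168, 0.0524, 0.002], [0.1725, 0.0546, 0.0024]]
```

```bash
python3 -m crank '[[0.016,0.52,0.54,0.0061,0,0],[0.016,0.52,0.54,0.0061,0,0],[0.016,0.52,0.54,0.0061,0,0],[0.016,0.52,0.54,0.0061,0,0],[0.016,0.52,0.54,0.0061,0,0],[0.016,0.52,0.54,0.0061,0,0],[0.016,0.52,0.54,0.0061,0,0],[0.016,0.52,0.54,0.0061,0,0],[0,0,0,0,0,0]]'
cat > chk.py <<'E'
from h import *; import pickle,sys
from bench import eyes
o,p,Q=now(); print(o["joints"].round(2),"bed",((p-C)@Rb).round(4),"F",(o["contact_force"]@Rb).round(1),"M",(o["moment"]@Rb).round(2),R.from_matrix(tool(1).T@Q).as_rotvec(degrees=True).round(2))
d={n:eyes.grab_frame(n) for n in("scene","top")}; pickle.dump(d,open(sys.argv[1],"wb"))
for n in d:
    X=plane(d[n],z=(-.005,.07),lo=(-.085,-.08),hi=(.09,.08)); print(n,np.percentile(X,[1,3,97,99],axis=0)[:,:2].round(4).tolist())
E
python3 chk.py f5.pkl
python3 - <<'E'
from h import *; import pickle
d=pickle.load(open("f0.pkl","rb"))
for n in("scene","top"):
    X=plane(d[n],z=(-.005,.07),lo=(-.085,-.08),hi=(.09,.08)); print(n,np.percentile(X,[1,3,97,99],axis=0)[:,:2].round(4).tolist())
E
```

```text
clock: 12.4
tcp_pos: [0.5489, 0.0236, 0.1866]
orientation: [-1.36, 2.253, -0.87]
contact_force: [-0.4, -0.3, -2.3]
grip_width: 0.0075
gripper_force: 108.5
[-1.29  0.14  0.81  2.39  1.2   0.54  1.11] bed [-0.094  -0.0011  0.0352] F [ 1.6 -0.4 -1.6] M [-0.03  1.12 -0.08] [ 2.09  0.17 -0.11]
plane slope_x deg -0.55 slope_y deg 0.67 z0 mm 35.4 1084 2025
scene [[-0.0811, -0.0563], [-0.0737, -0.0554], [0.0741, 0.0508], [0.0781, 0.054]]
plane slope_x deg -0.47 slope_y deg -0.09 z0 mm 38.0 1365 2195
top [[-0.0826, -0.0547], [-0.075, -0.0526], [0.074, 0.0513], [0.0777, 0.0535]]
plane slope_x deg 0.06 slope_y deg 0.23 z0 mm 8.8 1040 1714
scene [[-0.0825, -0.0642], [-0.0761, -0.0551], [0.0723, 0.0539], [0.0779, 0.0737]]
plane slope_x deg 0.09 slope_y deg -0.25 z0 mm 9.5 1335 1971
top [[-0.0817, -0.0556], [-0.0753, -0.0532], [0.0728, 0.0522], [0.0768, 0.0605]]
```

```bash
python3 -m crank '[[-0.035,0,-0.08,0,0.004,0],[0,0.2,-0.007,0,0,0],[0,0.2,-0.007,0,0,0],[0,0.2,-0.007,0,0,0],[0,0.2,-0.007,0,0,0]]'
python3 - <<'E'
from h import *
o,p,Q=now(); print("bed",((p-C)@Rb).round(4),"F",(o["contact_force"]@Rb).round(1),"M",(o["moment"]@Rb).round(2))
E
```

```text
clock: 13.0
tcp_pos: [0.5391, 0.0308, 0.1797]
orientation: [-1.356, 2.253, -0.872]
contact_force: [2.8, -1.2, 3.2]
grip_width: 0.0073
gripper_force: 108.8
bed [-0.0964  0.0006  0.0215] F [-0.5  0.3  4.4] M [ 0.32 -0.59 -0.05]
```

```bash
python3 -m crank '[[0.04,0,0.02,0,0,0],[0,0.1,-0.003,0,0,0],[0,0.1,-0.003,0,0,0],[0,0,0,0,0,0]]' && python3 chk.py f6.pkl
python3 - <<'E'
import pickle,cv2,numpy as np
d=pickle.load(open("f6.pkl","rb"))
a=cv2.resize(d["scene"]["image"][180:280,255:375,::-1],None,fx=4,fy=4,interpolation=cv2.INTER_CUBIC)
b=cv2.resize(d["top"]["image"][185:265,265:345,::-1],None,fx=4,fy=4,interpolation=cv2.INTER_CUBIC)
im=np.zeros((400,800,3),np.uint8); im[:400,:480]=a; im[:320,480:]=b; cv2.imwrite("pics/c6.png",im)
E
```

```text
clock: 13.4
tcp_pos: [0.535, 0.0297, 0.1761]
orientation: [-1.357, 2.256, -0.874]
contact_force: [-6.7, -3.9, 11.1]
grip_width: 0.0073
gripper_force: 110.3
[-1.3   0.15  0.78  2.42  1.23  0.55  1.04] bed [-0.0956 -0.0022  0.0169] F [-11.1  -6.6   4. ] M [ 0.25 -0.35 -1.26] [2.19 0.42 0.  ]
plane slope_x deg 3.35 slope_y deg 1.02 z0 mm 25.7 1341 2084
scene [[-0.081, -0.073], [-0.0745, -0.0652], [0.0716, 0.0525], [0.0764, 0.0554]]
plane slope_x deg 3.14 slope_y deg 0.40 z0 mm 26.2 1591 2231
top [[-0.0806, -0.0691], [-0.0741, -0.0558], [0.0716, 0.0537], [0.0762, 0.067]]
```

View pics/c6.png

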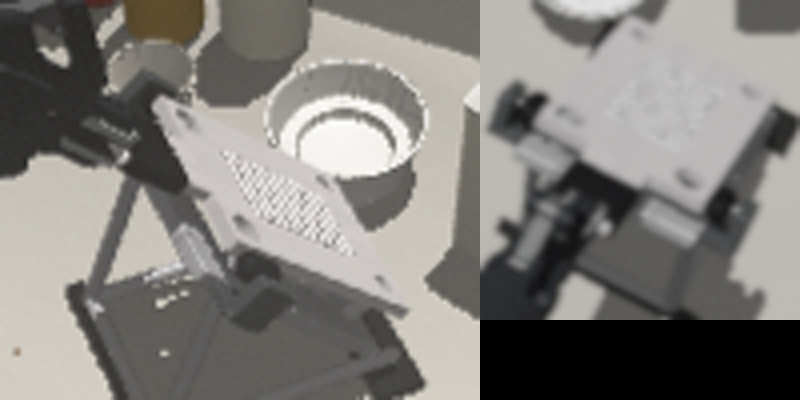

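The plate's low end is riding on the small pin's dome (slope +3°), and the forces there point to -x and -y. I'll back off, shift and retry.

```bash
python3 -m crank '[[0,-0.25,0,0,0,0],[0.06,0,-0.06,0,0.008,0],[0,0,0,0,0,0]]'
python3 - <<'E'
from h import *
o,p,Q=now(); print("bed",((p-C)@Rb).round(4),"F",(o["contact_force"]@Rb).round(1),"M",(o["moment"]@Rb).round(2),R.from_matrix(tool(1).T@Q).as_rotvec(degrees=True).round(2))
E
python3 -m crank '[[0,0.1,-0.003,0,0,0],[0,0.1,-0.003,0,0,0],[0,0.1,-0.003,0,0,0],[0,0,0,0,0,0]]' && python3 chk.py f7.pkl
```

```text
clock: 13.8
tcp_pos: [0.5371, 0.0294, 0.1799]
orientation: [-1.359, 2.258, -0.875]
contact_force: [0.7, -0.1, -2.5]
grip_width: 0.0069
gripper_force: 108.5
bed [-0.0972 -0.0015  0.0208] F [ 2.3  0.3 -1.1] M [-0.04  0.96  0.02] [ 2.07  0.55 -0.06]
clock: 14.2
tcp_pos: [0.5333, 0.0314, 0.1761]
orientation: [-1.358, 2.258, -0.876]
contact_force: [0.5, 0.1, -0.9]
grip_width: 0.0072
gripper_force: 108.6
[-1.3   0.14  0.77  2.42  1.22  0.56  1.04] bed [-0.0971 -0.0015  0.0151] F [ 0.9  0.3 -0.3] M [0.01 0.9  0.08] [ 2.11  0.56 -0.07]
plane slope_x deg 0.17 slope_y deg 0.72 z0 mm 17.7 1218 1879
scene [[-0.0814, -0.0684], [-0.075, -0.0568], [0.0723, 0.063], [0.0777, 0.0752]]
plane slope_x deg 0.27 slope_y deg -0.30 z0 mm 18.3 1493 2056
top [[-0.0798, -0.0695], [-0.075, -0.0559], [0.0716, 0.054], [0.0756, 0.0726]]
```

```bash
python3 -m crank '[[0,0.1,-0.003,0,0,0],[0,0.1,-0.003,0,0,0],[0,0.1,-0.003,0,0,0],[0,0.1,-0.003,0,0,0],[0,0.1,-0.003,0,0,0],[0,0.1,-0.003,0,0,0],[0,0,0,0,0,0]]' && python3 chk.py f8.pkl
```

```text
clock: 15.0
tcp_pos: [0.5262, 0.035, 0.1693]
orientation: [-1.356, 2.258, -0.878]
contact_force: [0.5, -2.2, 4.4]
grip_width: 0.0073
gripper_force: 109.0
[-1.23  0.15  0.66  2.43  1.25  0.58  0.99] bed [-0.0971 -0.0016  0.0046] F [-2.5 -1.7  3.9] M [-0.11 -0.21 -0.16] [ 2.22  0.6  -0.01]
plane slope_x deg 2.24 slope_y deg 0.10 z0 mm 11.5 1177 1826
scene [[-0.0817, -0.0578], [-0.0756, -0.0554], [0.0719, 0.0541], [0.0777, 0.0744]]
plane slope_x deg 2.23 slope_y deg -0.42 z0 mm 12.1 1443 2049
top [[-0.0817, -0.0562], [-0.0757, -0.0536], [0.0714, 0.0518], [0.0756, 0.0726]]
```

```bash
python3 -m crank '[[0,0,0,-0.02,0,0],[0,0.03,0,-0.02,0,0],[0,0.03,0,-0.02,0,0],[0,0.03,0,-0.01,0,0],[0,0,0,0,0,0]]' && python3 chk.py f9.pkl
```

```text
clock: 15.6
tcp_pos: [0.5255, 0.0354, 0.1686]
orientation: [-1.378, 2.298, -0.821]
contact_force: [3.1, -3.1, 6.6]
grip_width: 0.0075
gripper_force: 109.1
[-1.2   0.13  0.67  2.4   1.13  0.56  1.14] bed [-0.097  -0.0016  0.0036] F [-2.4 -1.3  7.5] M [-0.09 -1.25 -0.31] [-0.91  0.6   0.07]
plane slope_x deg 1.21 slope_y deg 0.16 z0 mm 10.3 1144 1788
scene [[-0.0805, -0.0617], [-0.0756, -0.0556], [0.0714, 0.0545], [0.0761, 0.0744]]
plane slope_x deg 1.38 slope_y deg -0.34 z0 mm 11.1 1404 2007
top [[-0.0812, -0.0561], [-0.0751, -0.0537], [0.071, 0.0514], [0.0758, 0.0589]]
```

```bash
python3 -m crank '[[0.04,0,-0.04,-0.02,0,0],[0,0.02,0,-0.02,0,0],[0,0.02,0,-0.02,0,0],[0,0,0,-0.02,0,0],[0,0,0,0,0,0]]' && python3 chk.py f10.pkl
```

```text
clock: 16.2
tcp_pos: [0.5244, 0.0357, 0.1688]
orientation: [-1.405, 2.341, -0.754]
contact_force: [5.5, -2.9, 4.2]
grip_width: 0.0073
gripper_force: 109.7
[-1.16  0.11  0.67  2.37  0.98  0.55  1.32] bed [-0.0979 -0.0018  0.0028] F [ 0.8 -0.   7.5] M [-0.12 -1.59 -0.05] [-4.53  0.52  0.08]
plane slope_x deg 0.06 slope_y deg 0.33 z0 mm 8.8 1082 1704
scene [[-0.0819, -0.0569], [-0.0763, -0.0556], [0.0707, 0.0533], [0.0747, 0.0738]]
plane slope_x deg 0.03 slope_y deg -0.24 z0 mm 9.6 1366 1969
top [[-0.0813, -0.0559], [-0.0757, -0.0534], [0.07, 0.0513], [0.0739, 0.0537]]
```

```bash
python3 -m crank '[[0,0,0,0,0,0],[0,0,0,0,0,0],[0,0,0,0,0,0],[0,0,0,0,0,0],[0,0,0,0,0,0],[0,0,0,0,0,0]]' 1 && python3 chk.py f11.pkl && python3 -m crank '[[0,0,-0.3,0,0,0],[0,0,-0.5,0,0,0],[0,0,-0.5,0,0,0],[0,0,-0.5,0,0,0],[0,0,-0.5,0,0,0],[0,0,-0.5,0,0,0],[0,0,-0.5,0,0,0],[0,0,-0.5,0,0,0],[0,0,0,0,0,0]]' && python3 chk.py f12.pkl
python3 - <<'E'
import pickle,cv2,numpy as np
d=pickle.load(open("f12.pkl","rb"))
a=cv2.resize(d["scene"]["image"][170:300,245:375,::-1],None,fx=4,fy=4,interpolation=cv2.INTER_CUBIC)[:,:480]
b=cv2.resize(d["top"]["image"][185:265,265:345,::-1],None,fx=4,fy=4,interpolation=cv2.INTER_CUBIC)
im=np.zeros((520,800,3),np.uint8); im[:,:480]=a; im[:320,480:]=b; cv2.imwrite("pics/c12.png",im)
E
```

```text
clock: 16.9
tcp_pos: [0.5228, 0.0359, 0.1675]
orientation: [-1.408, 2.342, -0.753]
contact_force: [-0.4, 0.1, -0.7]
grip_width: 0.0852
gripper_force: 0.0
[-1.17  0.11  0.67  2.37  0.98  0.55  1.32] bed [-0.0979 -0.0024  0.0008] F [ 0.3 -0.1 -0.7] M [0.04 0.6  0.06] [-4.63  0.57 -0.01]
plane slope_x deg -0.07 slope_y deg 0.25 z0 mm 8.9 1062 1669
scene [[-0.0817, -0.0616], [-0.0749, -0.0549], [0.0712, 0.0535], [0.0764, 0.0569]]
plane slope_x deg -0.04 slope_y deg -0.25 z0 mm 9.7 1324 1907
top [[-0.0778, -0.0552], [-0.0732, -0.0527], [0.0719, 0.0521], [0.0768, 0.055]]
clock: 17.9
tcp_pos: [0.4844, 0.0579, 0.2305]
orientation: [-1.407, 2.341, -0.751]
contact_force: [0.1, 0.5, -0.6]
grip_width: 0.0851
gripper_force: 0.0
[-1.26 -0.11  0.57  2.35  0.9   0.85  1.36] bed [-0.1746 -0.0009  0.0074] F [ 0.4  0.5 -0.5] M [0.06 0.6  0.04] [-4.63  0.43  0.04]
plane slope_x deg 0.18 slope_y deg 0.23 z0 mm 8.7 1084 1712
scene [[-0.0816, -0.0567], [-0.0755, -0.0552], [0.0716, 0.0542], [0.0758, 0.0733]]
plane slope_x deg 0.03 slope_y deg -0.37 z0 mm 9.7 1366 1977
top [[-0.0819, -0.0554], [-0.0751, -0.0528], [0.0724, 0.0522], [0.0759, 0.0549]]
```

View pics/c12.png

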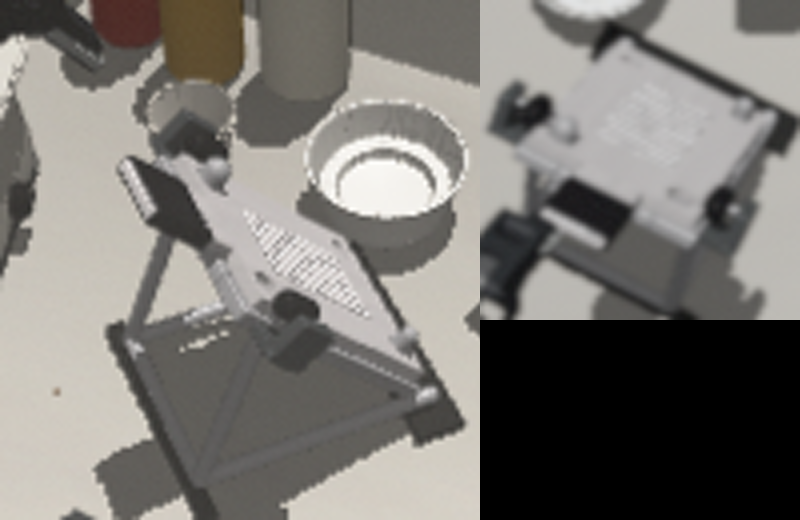

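The plate is seated with the fine ribs outward. Both pin tips show through their holes, at crop positions (215,170) and (405,340), the tab is at the top and the gripper is clear. The plane fit matches the seated plate at the start.

```bash
python3 -c "
from bench import r
print(r.hand_in())"
```

```text
the job is handed in; nothing more can be done
None
```

The grater plate is turned over and seated with the fine ribbed face outward and the tab at the top. Both pins are through their holes, it lies fully home past the catches, the gripper is clear of it, and the job was handed in at about 18 s.

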